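Set the leg of a figure-painting stand to its height mark and close the cam lever

ROBOT

A 7-joint arm with a two-finger parallel gripper is mounted at the origin on the work surface. World frame = base frame: x ahead of the robot, y to its left, z up, the work surface at z = 0. Lengths are in mm, angles in rad, forces in N, time in s.
With the tool pointing down it reaches from about 350 to 900 mm from the base axis. Payload 19.9 kg.
Tool frame: the origin (TCP) lies midway between the tips of the shut fingers; the grasp point (between the pads) lies 19 mm behind it; z points along the fingers, y is the line along which they close (so a half turn about z gives the same grasp; the last joint's range is limited). The gripper opens to 94 mm and grips with 3 to 60 N. Pads are 16 mm wide; open, the fingers measure 119 mm over their backs; the gripper's body (75 mm by 177 mm) begins 78 mm behind the grasp point.
Start: joints at [1.135, 0.417, -0.01, 1.614, 0.005, 1.111, -0.053], TCP at [240.381, -576.902, 205.425] pointing down, gripper open.
Joint ranges: [-2.81, 2.81], [-0.39, 2.02], [-1.27, 1.25], [0.06, 2.57], [-1.19, 4.33], [0.19, 2], [-2.82, 2.82]. Speed limits (rad/s): [1.89, 1.89, 2.39, 2.39, 3.01, 3.01, 3.01].

INTERFACE

Orientations are given as [roll, pitch, yaw] about the fixed x, y, z axes, in that order (R = Rz(yaw) Ry(pitch) Rx(roll)).
In Python, from cell import r, optics, close_job gives the robot as it stands.
- The arm moves only by the tool apply_moves, never from a script. Its argument "targets" is a list of rows, each a list of 5 numbers: the shift along the world's x, y, z in units of 50 mm (1.0 is 50 mm), then the turn about the world's z in units of 6 degrees (1.0 is 6 degrees), then the opening, from -1 (shut) to 1 (fully open), so that 0 is half open. In form: [[x, y, z, yaw, claw], ...]. A call has 1 to 12 rows; each row is the pose to reach, as a shift and turn from the pose commanded when the call began; what a row does not reach only later rows make up. A row lasts 1/10 s, in which the tool goes at most 50 mm and 8.59 degrees, less where a joint would pass 70% of its speed; a pose out of reach is approached as far as the arm can. A call with a gripper value outside its range is refused whole. The fingers move at their own pace and stop on an object; "force" is the grip in N (left out, the last holds). Time passes only in rows, so rows that repeat a pose let the fingers close. It gives the time, the measured TCP pose, the force, the opening and the grip force at its end, in the units of the state.
- r.get_state(): the state, without advancing time (a new reading comes with each control period).
- optics.camera(name): name is "scene" or "side" or "wrist"; returns a dict with "color" (384x512x3 uint8, red, green, blue), "vertical_fov" (degrees; the focal length in pixels is half the picture's height over the tangent of half this angle, whatever the lens; pixels are square), "cx", "cy" (the principal point, pixels), "origin" and "orientation" of the camera in the world. Camera axes: x right, y down, z forward; pixel columns grow to the right and rows downward; lengths in mm; the calibration is good to about 2 mm. A picture is of the moment at which its call begins. There is no depth.
- close_job(): hands the job in; it is judged then, once.
The state is a dict: "time_s": time; "joints": joint angles; "dq": joint speeds; "tau": joint torques, N m; "ee_pos": TCP position; "eef_rot": TCP orientation; "ft_force": force on the tool from outside, world axes, zero at the start; "ft_torque": the same for the moment, N m; "width": finger opening in mm; "gripper_force": force on a finger pad.
Only numpy, scipy, OpenCV 4.12 (cv2) and the standard library are available. Lean on these libraries where they do the work, as an engineer would, in place of code of your own. Each camera call takes 0.05 s, during which the arm holds its last target. There are 200 camera calls.

TASK

Get the painting stand ready for the next figure: take hold of its round leg, raise it until its rubber top is level with the top of the steel height mark beside it, and, still holding it there, swing the cam lever on the collar closed, fully against its stop. Finish still holding the leg at the mark with the lever closed, because a colleague has yet to tighten the clamp screw and the leg would drop; do not shift the height mark, the jar, the pot, the duck or the brush.

Things in the scene. Friction and masses are not known exactly. Their poses are not given: they have to be found in the camera images.
- stand: Bolted stand. Origin on the bench, on the leg's upright axis; z up. Foot plate 14 mm thick, x -60 to 60, y -130 to 60 mm. Round column 44 mm across, then the lever's dark collar ring 48 mm across, its top 90 mm above the bench. Lever stop lug: 42 to 54 mm from the axis, top 105 mm above the bench, 88 degrees counter-clockwise from the stand's +x. The height mark is at the -y side.
- leg: Upright aluminium tube 26 mm across, on the stand's axis; origin on its axis, 152 mm below its rubber top. Slides up 0 to 70 mm and also turns freely about its axis, so a hand gripping it can turn with it. Moves 0.3 to 0.6 kg. Starts lowest (top 152 mm above the bench, 62 mm above the collar) and drops back there whenever let go, lever open or closed.
- leg_top (a point): Centre of the leg's flat rubber top. Grip the leg low, with the fingertips 5 to 15 mm above the collar ring, that is about 50 mm below this point: once the leg is raised, the fingers then still reach well below the top of the lever's blade.
- mark_top (a point): Height mark: 10 mm steel rod 105 mm from the leg axis on the stand's -y side, with a flat steel flag 14 x 40 x 4 mm on top pointing at the leg. This point is on the flag's upper face, which is the height to set (170 to 194 mm above the bench), 75 mm from the leg axis; the flag ends 72 mm from it. Stiff in its socket (12 N). Axes as the stand's.
- lever (a joint): Lever angle about the leg's axis, rad: 0 open, grows counter-clockwise seen from above, 1.0 closed against its stop lug. Starts at 0 to 0.25, stays where left, needs 0.1 N m (4 N at 25 mm). A finger's side can swing it: grip the leg with one finger about 60 degrees clockwise of the blade, then turn the hand counter-clockwise about the leg's axis until it is home.
- lever_mid (a point): Middle of the lever's upright steel blade, 34 mm from the leg axis, 125 mm above the bench. The blade, 7 mm thick (round 10 mm outer edge), stands on the collar ring and turns with it; it spans 17 to 54 mm from the leg axis and 90 to 160 mm above the bench. Seen from the leg it points 20 degrees (0.349 rad) plus the lever angle counter-clockwise from the stand's +x.
- paint_jar: Bystander: closed paint jar, 62 mm across, 82 mm high. Origin under its centre.
- paint_pot: Bystander: small open grey pot, 54 mm across, 45 mm high. Origin under its centre.
- plaster_duck: Bystander: white plaster duck on a round foot, 60 mm across, 77 mm high. Origin under the foot's centre.
- brush: Bystander: paint brush lying on the bench.
Not all that is in view belongs to the job. What is meant by the stand is not turquoise or yellow, and is the larger of those in its own colour.

How it is judged:
By the outcome, as a careful person would: the job done as asked, in the order asked, and still so for the second after the job is handed in, while the arm keeps its last pose, push and grip.
It also fails if it takes over 42 s, if anything falls off the work surface, if the arm or the gripper's body presses on something with over 40 N, if the wrist force passes 120 N, or if a joint passes its speed limit or range.

## Working session

There is one attempt and no reset: what is moved stays moved. The work goes in short steps, Python scripts to look and compute and a tool call to move; the robot and the scene stay as the last step left them, time stands still between calls to the robot, and variables do not carry over. Pictures are saved under pics/ and viewed, at most 10 in all, crops included, and the job is handed in when it is done.

Besides the shell and the picture viewer there is one more tool, called after ">>>" by a JSON object that holds its "fn" and its "kwargs". apply_moves: Moves the arm, as the interface text tells. Its arguments: {"type":"object","properties":{"targets":{"type":"array","items":{"type":"array","items":{"type":"number"}}},"force":{"type":"number"}},"required":["targets"]}

```bash
mkdir -p pics; cat > h.py <<'E'
import numpy as np, cv2, pickle
from scipy.spatial.transform import Rotation as R
from cell import r, optics, close_job
def Rm(o):
    o=np.array(o,float)
    if o.shape==(3,3): return o
    return (R.from_euler('xyz',o) if o.size==3 else R.from_quat(o)).as_matrix()
def shot(n,tag=None):
    c=optics.camera(n)
    if tag:
        cv2.imwrite(f'pics/{tag}.png',c['color'][:,:,::-1]); pickle.dump(c,open(f'pics/{tag}.pkl','wb'))
    return c
def load(tag): return pickle.load(open(f'pics/{tag}.pkl','rb'))
def f(c): return c['color'].shape[0]/2/np.tan(np.radians(c['vertical_fov'])/2)
def ray(c,u,v):
    d=Rm(c['orientation'])@np.array([(u-c['cx'])/f(c),(v-c['cy'])/f(c),1]); return np.array(c['origin'],float),d/np.linalg.norm(d)
def plane(c,u,v,z):
    o,d=ray(c,u,v); return o+d*(z-o[2])/d[2]
def tri(a,b):
    (o1,d1),(o2,d2)=a,b
    s=np.linalg.lstsq(np.stack([d1,-d2],1),o2-o1,rcond=None)[0]
    p,q=o1+s[0]*d1,o2+s[1]*d2; return (p+q)/2,np.linalg.norm(p-q)
def proj(c,p):
    q=Rm(c['orientation']).T@(np.array(p,float)-np.array(c['origin'])); return q[:2]/q[2]*f(c)+[c['cx'],c['cy']]
E
python3 - <<'E'
from h import *
ims=[]
for n in ['scene','side','wrist']:
    c=shot(n,n+'0'); print(n,c['origin'],c['orientation'],c['vertical_fov'],c['cx'],c['cy'])
    ims.append(c['color'][:,:,::-1])
print(r.get_state())
E
```

```text
scene [1013.7860618   532.02012526  981.74633685] [-2.4994499   0.00351383  2.41854055] 55.031069608012885 258.3943423118902 191.63364678835399
side [362.4486749  655.13973977 651.36765948] [-2.25632889 -0.01793181 -2.78275714] 53.86281319448888 261.83991273858555 193.60512124626302
wrist [ 317.19541106 -544.99617977  384.35950273] [ 2.85349860e+00 -5.42395297e-04 -1.17518756e+00] 64.70007063691313 251.4080386251671 188.49562124804183
{'time_s': 0.15, 'joints': array([ 1.13452193,  0.41785368, -0.01031012,  1.61401247,  0.00471101,
        1.11069417, -0.05297241]), 'dq': array([ 4.04753204e-06, -1.32046719e-03,  4.11401354e-05, -9.17769961e-05,
        1.54862400e-03,  1.35812707e-04,  1.88841894e-03]), 'tau': array([ 3.08057861e-04, -8.51535559e+01,  6.39318712e-01, -4.26131129e+01,
       -4.87531058e-02,  1.72119658e-02,  3.58810701e-05]), 'ee_pos': array([ 240.26020695, -576.67089724,  204.96830733]), 'eef_rot': array([-3.14065224e+00,  8.52528850e-05,  3.94821003e-01]), 'ft_force': array([ 0.23882611,  0.38702103, -0.77993577]), 'ft_torque': array([-0.04066455,  0.01699924,  0.00827973]), 'gripper_force': 0.0, 'width': 93.91015341432329}
```

View pics/scene0.png

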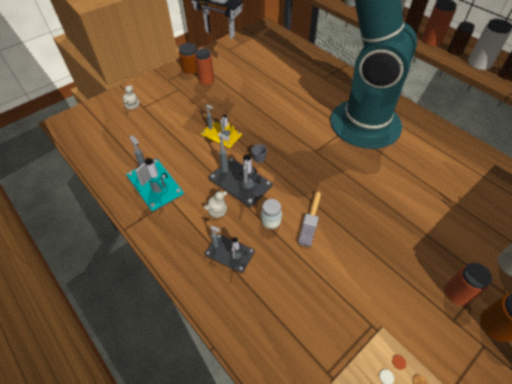

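View pics/side0.png

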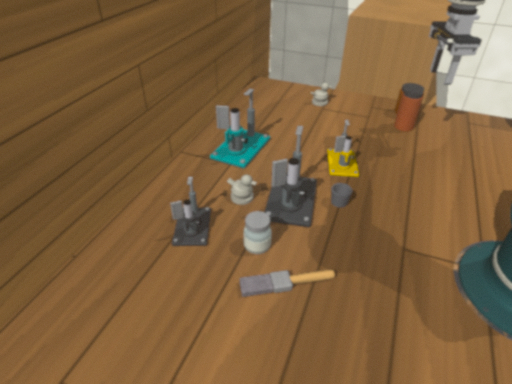

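The larger dark stand is at scene (243,175) and side (292,190). The smaller dark one, at scene (230,250), and the turquoise and yellow stands are decoys. I'll enlarge the target.

```bash
python3 - <<'E'
from h import *
a=load('scene0')['color'][130:215,195:285,::-1]; b=load('side0')['color'][115:230,255:345,::-1]
A=cv2.resize(a,None,fx=4.4,fy=4.4,interpolation=2); B=cv2.resize(b,None,fx=4.4,fy=4.4,interpolation=2)
H=max(len(A),len(B)); im=np.zeros((H,A.shape[1]+B.shape[1],3),np.uint8); im[:len(A),:A.shape[1]]=A; im[:len(B),A.shape[1]:]=B
print(im.shape); cv2.imwrite('pics/crop0.png',im)
E
```

```text
(506, 792, 3)
```

View pics/crop0.png

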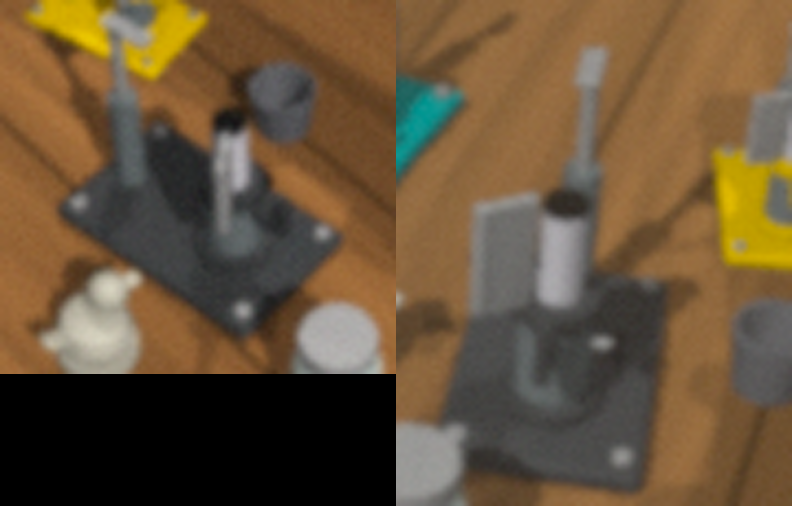

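```bash
python3 - <<'E'
from h import *
s,d=load('scene0'),load('side0')
S=lambda x,y:ray(s,195+x/4.4,130+y/4.4); D=lambda x,y:ray(d,255+(x-396)/4.4,115+y/4.4)
for n,a,b in [('leg',(231,119),(565,203)),('flag',(127,28),(592,67)),('bladetop mid',(223,150),(506,203))]:
    print(n,tri(S(*a),D(*b)))
print('plate',[np.round(plane(s,195+x/4.4,130+y/4.4,14)) for x,y in [(62,208),(160,125),(342,240),(243,335)]])
def base(c,u,v,z): return np.round(plane(c,u,v,z))
print('pot',base(s,259,149,45),base(d,342,187,45)); print('jar',base(s,272,205,82),base(d,257,218,82)); print('duck',base(s,217,213,5),base(d,242,200,5))
E
```

```text
leg (array([542.34217481, -56.56462883, 152.26616863]), np.float64(3.3537213712177074))
flag (array([ 557.18156412, -149.44179181,  181.26457209]), np.float64(4.526850939755194))
bladetop mid (array([568.38925891, -34.02146892, 159.57522119]), np.float64(3.99456418088324))
plate [array([ 622., -169.,   14.]), array([ 512., -185.,   14.]), array([482.,  -3.,  14.]), array([595.,  13.,  14.])]
pot [ 429. -133.   45.] [ 428. -146.   45.]
jar [573.  89.  82.] [577.  83.  82.]
duck [687. -42.   5.] [669. -45.   5.]
```

Leg axis is about (542,-57) with its top at z 152 as given. The stand's yaw is about +9°, the flag is at about 181, and the blade is at about 41° world (lever about 0.2). Everything fits the given sizes, so I'll go above it with one finger at about -19°.

>>> {"fn": "apply_moves", "kwargs": {"targets": [[3, 5, 0.9, 4, 1], [6.04, 10.4, 0.9, 8, 1], [6.04, 10.4, 0.9, 8, 1], [6.04, 10.4, 0.9, 8, 1], [6.04, 10.4, 0.9, 8, 1], [6.04, 10.4, 0.9, 8, 1], [6.04, 10.4, 0.9, 8, 1], [6.04, 10.4, 0.9, 8, 1], [6.04, 10.4, 0.9, 8, 1], [6.04, 10.4, 0.9, 8, 1], [6.04, 10.4, 0.9, 8, 1], [6.04, 10.4, 0.9, 8, 1]], "force": 30}}

```text
time_s: 1.35
ee_pos: [541.4, -57.8, 250.4]
eef_rot: [3.141, 0.0, 1.232]
ft_force: [1.0, -0.7, 0.4]
width: 93.9
gripper_force: 0.0
```

```bash
python3 - <<'E'
from h import *
c=shot('wrist','w1'); print(c['origin'],r.get_state()['ee_pos'],r.get_state()['eef_rot'],r.get_state()['joints'])
for n,p in [('leg',(542.3,-56.6,152)),('flag',(557,-149,181)),('blade',(568,-34,160))]: print(n,proj(c,p))
cv2.imwrite('pics/w1b.png',cv2.resize(c['color'][:,:,::-1],(800,600),interpolation=2))
E
```

```text
[569.31008018  20.21800228 429.86830789] [544.24633989 -49.83651227 251.02109538] [ 3.14072018 -0.00330637  1.2397887 ] [ 0.4580853   0.26933881 -0.50428732  1.744474    0.13757486  1.16145728
 -0.41662408]
leg [251.25736598 187.2818291 ]
flag [298.54896407 279.88421733]
blade [269.83373529 158.02291925]
```

View pics/w1b.png

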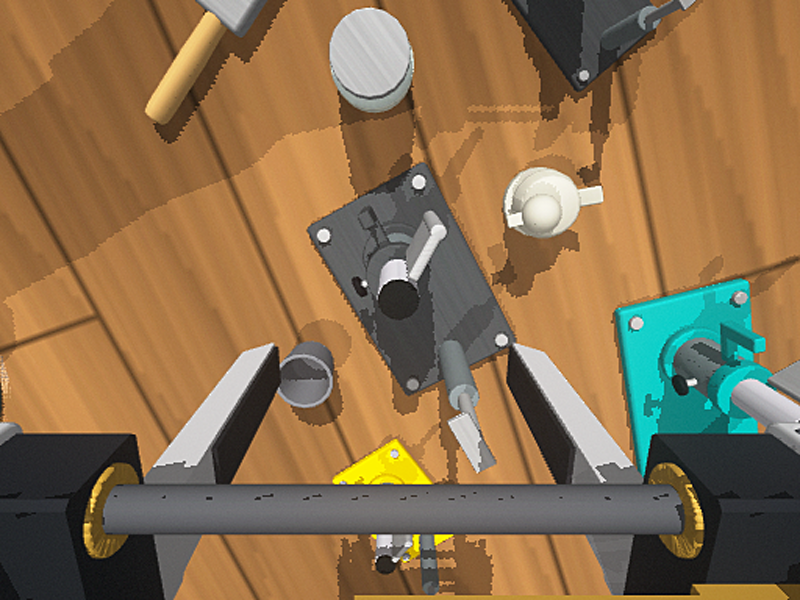

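The wrist view shows the leg's black top at (398,299)/1.56, the flag at (470,445)/1.56 and the blade's top edge ending at (437,230)/1.56. The arm was still settling, so I'll retake the picture and measure the disc and the flag by masks.

```bash
python3 - <<'E'
from h import *
c=shot('wrist','w2'); s=r.get_state(); print(s['ee_pos'],s['eef_rot'],s['ft_force'])
g=cv2.cvtColor(c['color'],cv2.COLOR_RGB2GRAY)
m=(g<45).astype(np.uint8); n,l,st,ce=cv2.connectedComponentsWithStats(m)
for i in range(1,n):
    if st[i,4]>150 and 150<ce[i,1]<240 and 200<ce[i,0]<300: print('dark',st[i],ce[i],plane(c,*ce[i],152))
m=(g>150).astype(np.uint8); m[:,:]*=(c['color'].max(2).astype(int)-c['color'].min(2)<30).astype(np.uint8)
n,l,st,ce=cv2.connectedComponentsWithStats(m)
for i in range(1,n):
    if st[i,4]>40 and 120<ce[i,1]<320 and 220<ce[i,0]<330: print('light',st[i],ce[i])
cv2.imwrite('pics/w2c.png',cv2.resize(c['color'][120:310,210:340,::-1],None,fx=3.1,fy=3.1,interpolation=2))
E
```

```text
[542.80600704 -53.1204454  250.51260673] [ 3.14137847e+00 -2.56730542e-03  1.24039988e+00] [-0.6693482  -0.64369656 -0.26194159]
dark [242 188  26  25 314] [254.56687898 200.88853503] [543.86963206 -62.4800613  152.        ]
light [264 119   8   9  58] [267.5        123.13793103]
light [242 143  44  53 591] [264.5143824  172.12013536]
light [316 220   8   8  51] [319.47058824 223.43137255]
light [286 253  21  57 592] [296.83277027 280.86655405]
```

View pics/w2c.png

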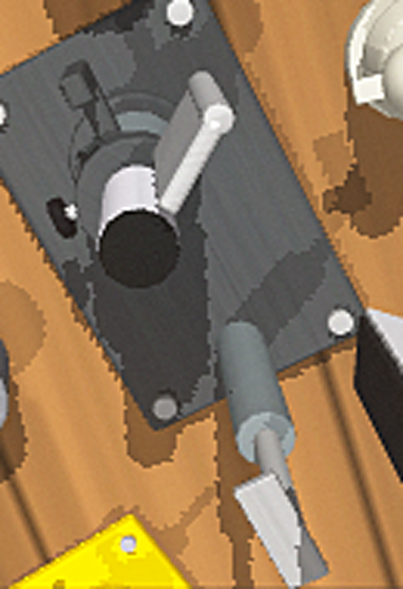

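>>> {"fn": "apply_moves", "kwargs": {"targets": [[0, 0, 0, 0, 1], [0, 0, 0, 0, 1], [0, 0, 0, 0, 1], [0, 0, 0, 0, 1], [0, 0, 0, 0, 1]]}}

```text
time_s: 1.95
ee_pos: [540.6, -60.3, 250.3]
eef_rot: [3.142, 0.0, 1.232]
ft_force: [0.4, -0.3, 0.6]
width: 94.2
gripper_force: 0.0
```

```bash
python3 - <<'E'
from h import *
c=shot('wrist','w3'); s=r.get_state(); print(s['ee_pos'],s['eef_rot'])
g=cv2.cvtColor(c['color'],cv2.COLOR_RGB2GRAY)
m=(g<45).astype(np.uint8); n,l,st,ce=cv2.connectedComponentsWithStats(m)
for i in range(1,n):
    if 200<st[i,4]<600 and 150<ce[i,1]<240 and 200<ce[i,0]<300: du=ce[i]-load_ if 0 else ce[i]-np.array([254.57,200.89]); L=plane(c,*ce[i],152); print('leg',st[i],ce[i],L)
cr=lambda x,y:(210+x/3.1+du[0],120+y/3.1+du[1])
Rr=plane(c,*cr(218,118),160); I=plane(c,*cr(170,212),160)
print('blade outer/inner',Rr,I)
for P in (Rr,): d=P-L; print(np.degrees(np.arctan2(d[1],d[0])),np.hypot(d[0],d[1]))
for z in (176,181,186):
    q=[plane(c,*cr(*p),z) for p in [(237,492),(273,475),(327,570),(295,588)]]
    e=(q[0]+q[1])/2-L; t=(q[2]+q[3])/2-L
    print(z,'flag len',np.linalg.norm(t-e),'wid',np.linalg.norm(q[0]-q[1]),'inner r',np.hypot(*e[:2]),'dir',np.degrees(np.arctan2(e[1],e[0])))
E
```

```text
[540.65842919 -60.12727766 250.27099289] [3.14155759e+00 1.66164700e-04 1.23179704e+00]
leg [242 176  27  26 410] [254.54146341 189.30731707] [543.84112656 -61.96513902 152.        ]
blade outer/inner [579.34000711 -29.65173515 160.        ] [557.38971587 -51.48644666 160.        ]
42.31051238557257 48.00340185981007
176 flag len 38.804902154026635 wid 12.215353754729122 inner r 75.61828873100795 dir -81.39887098070484
181 flag len 38.040188470801965 wid 11.974630350129482 inner r 72.65162312634664 dir -80.83290362460554
186 flag len 37.27547478757732 wid 11.73390694553007 inner r 69.69264958989994 dir -80.2188129480574
```

>>> {"fn": "apply_moves", "kwargs": {"targets": [[0.06, -0.02, 0, 0, 1], [0.06, -0.02, -0.3, 0, 1], [0.06, -0.02, -0.8, 0, 1], [0.06, -0.02, -1.3, 0, 1], [0.06, -0.02, -1.7, 0, 1], [0.06, -0.02, -2.0, 0, 1], [0.06, -0.02, -2.2, 0, 1], [0.06, -0.02, -2.4, 0, 1], [0.06, -0.02, -2.5, 0, 1], [0.06, -0.02, -2.5, 0, 1], [0.06, -0.02, -2.5, 0, 1]]}}

```text
time_s: 3.1
ee_pos: [544.1, -60.6, 125.7]
eef_rot: [3.141, -0.0, 1.233]
ft_force: [-0.1, 0.5, 0.3]
width: 94.2
gripper_force: 0.0
```

```bash
python3 - <<'E'
from h import *
c=shot('wrist','w4'); s=r.get_state(); print(s['ee_pos'],s['eef_rot'],s['ft_force'])
g=cv2.cvtColor(c['color'],cv2.COLOR_RGB2GRAY)
m=(g<45).astype(np.uint8); n,l,st,ce=cv2.connectedComponentsWithStats(m)
for i in range(1,n):
    if 200<st[i,4]<2000 and 100<ce[i,1]<350 and 200<ce[i,0]<300: print(st[i],ce[i],plane(c,*ce[i],152))
E
```

```text
[544.15094488 -60.70248759 125.7788609 ] [ 3.14079018e+00 -7.40621596e-05  1.23253665e+00] [ 0.39039865 -0.18189056  0.72928194]
[229 231  45  43 207] [256.26086957 247.05797101] [548.22734788 -58.70544371 152.        ]
```

View pics/w4.png

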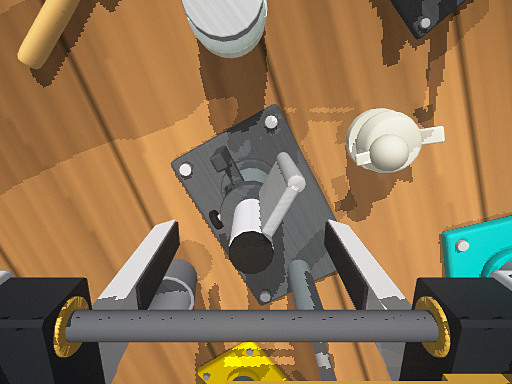

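The disc is centred between the fingers at (251,251), with the blade to the upper right of it and clear of the right finger. I'll check the centre, then go down.

```bash
python3 - <<'E'
from h import *
c=load('w4'); print(plane(c,251,251,152))
E
```

```text
[544.64030637 -60.04136712 152.        ]
```

>>> {"fn": "apply_moves", "kwargs": {"targets": [[0, -0.01, -0.2, 0, 1], [0, -0.01, -0.4, 0, 1], [0, -0.01, -0.5, 0, 1], [0, -0.01, -0.5, 0, 1], [0, -0.01, -0.5, 0, 1]]}}

```text
time_s: 3.65
ee_pos: [543.8, -61.1, 100.1]
eef_rot: [-3.141, -0.0, 1.233]
ft_force: [0.5, 0.3, 0.3]
width: 93.7
gripper_force: 0.0
```

>>> {"fn": "apply_moves", "kwargs": {"targets": [[0.01, 0.02, 0, 0, -0.2], [0.01, 0.02, 0, 0, -0.6], [0.01, 0.02, 0, 0, -1], [0.01, 0.02, 0, 0, -1], [0.01, 0.02, 0, 0, -1], [0.01, 0.02, 0, 0, -1], [0.01, 0.02, 0, 0, -1], [0.01, 0.02, 0, 0, -1], [0.01, 0.02, 0, 0, -1], [0.01, 0.02, 0, 0, -1]], "force": 30}}

```text
time_s: 4.65
ee_pos: [544.1, -60.1, 100.2]
eef_rot: [-3.141, 0.0, 1.233]
ft_force: [-3.6, 0.9, 2.3]
width: 25.5
gripper_force: 30.0
```

Gripped at 25.5 mm. I'll lift most of the way, then compare leg top with flag.

>>> {"fn": "apply_moves", "kwargs": {"targets": [[-0.01, 0, 0.15, 0, -1], [-0.01, 0, 0.3, 0, -1], [-0.01, 0, 0.45, 0, -1], [-0.01, 0, 0.55, 0, -1], [-0.01, 0, 0.6, 0, -1], [-0.01, 0, 0.6, 0, -1], [-0.01, 0, 0.6, 0, -1], [-0.01, 0, 0.6, 0, -1]]}}

```text
time_s: 5.45
ee_pos: [543.8, -60.1, 130.1]
eef_rot: [-3.141, -0.0, 1.233]
ft_force: [1.5, 2.1, -3.1]
width: 25.7
gripper_force: 30.0
```

```bash
python3 - <<'E'
from h import *
a=shot('scene','s5'); b=shot('side','d5'); s=r.get_state(); print(s['ee_pos'],s['ft_force'],s['width'])
A=cv2.resize(a['color'][110:200,200:290,::-1],None,fx=4.4,fy=4.4,interpolation=2); B=cv2.resize(b['color'][100:200,250:340,::-1],None,fx=4.4,fy=4.4,interpolation=2)
H=max(len(A),len(B)); im=np.zeros((H,A.shape[1]+B.shape[1],3),np.uint8); im[:len(A),:A.shape[1]]=A; im[:len(B),A.shape[1]:]=B
cv2.imwrite('pics/crop5.png',im)
E
```

```text
[543.82343926 -60.11811186 130.07404914] [ 2.28999804  1.10443908 -3.68190844] 25.414677837510197
```

View pics/crop5.png

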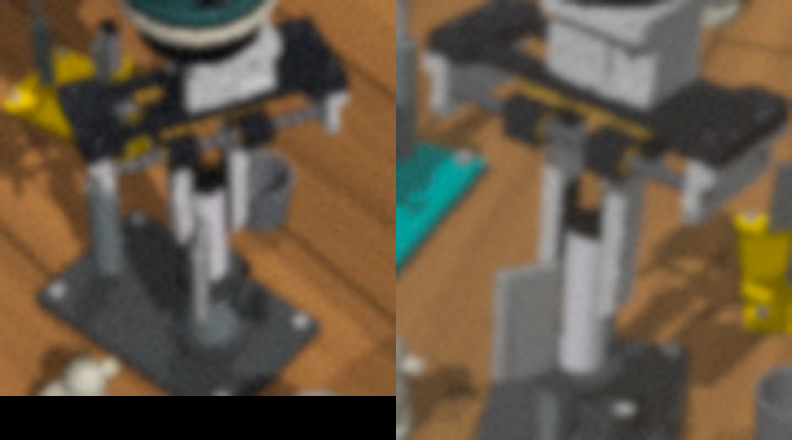

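The gripper hides the flag now. I'll refine the flag height from the earlier unobstructed pictures, correcting each with the known leg top (152 high at (543.8,-60.1)).

```bash
python3 - <<'E'
from h import *
im=np.zeros((600,800,3),np.uint8)
for k,(t,x,y,s) in enumerate([('scene0',205,122,8),('side0',260,122,6),('w3',250,230,5),('w1',255,240,5)]):
    w,h=int(400/s),int(300/s); T=cv2.resize(load(t)['color'][y:y+h,x:x+w,::-1],(w*s,h*s),interpolation=cv2.INTER_NEAREST)
    yy,xx=(k//2)*300,(k%2)*400; im[yy:yy+h*s,xx:xx+w*s]=T
cv2.imwrite('pics/crop6.png',im)
E
```

```text
(no output)
```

View pics/crop6.png

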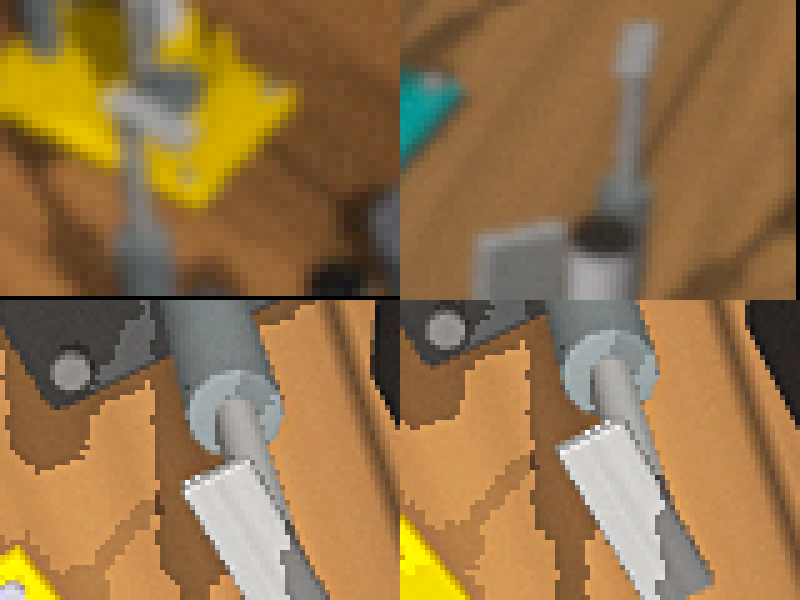

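The sharp wrist crops show the upper face's inner edge centred at tile pixel (218,181) in w3 and (193,144) in w1. The side view has the flag centre at (236,46) and the leg top at (204,236).

```bash
python3 - <<'E'
from h import *
from scipy.optimize import least_squares
leg=np.array([543.8,-60.1])
def mid(t):
    c=load(t); g=cv2.cvtColor(c['color'],cv2.COLOR_RGB2GRAY); n,l,st,ce=cv2.connectedComponentsWithStats((g<55).astype(np.uint8))
    i=[i for i in range(1,n) if 250<st[i,4]<700 and abs(ce[i]-[254.5,191]).max()<6][0]; print(t,st[i],ce[i]); return st[i,:2]+st[i,2:4]/2
obs=[('w3',mid('w3'),(250+218.5/5,230+181/5),72),('w1',mid('w1'),(255+(605-408)/5,240+(440-300)/5),72),
 ('side0',(294,161.3),(260+236/6,122+46/6),92),('scene0',(247.5,157),(205+152/8,122+115/8),92)]
for t,lp,fp,rad in obs:
    c=load(t); sh=np.array(lp)-.5-proj(c,[*leg,152]); print(t,'shift',sh)
    pos=lambda z,a:[leg[0]+rad*np.cos(a),leg[1]+rad*np.sin(a),z]
    s=least_squares(lambda p:proj(c,pos(*p))+sh-(np.array(fp)-.5),[181,np.radians(-81)],x_scale=[10,.1]); print('z,dir',s.x[0],np.degrees(s.x[1]),s.fun)
# outer end in w1: top-face outer corners? 
c=load('d5'); # leg top now, side
c0=load('side0'); sh=np.array((294,161.3))-.5-proj(c0,[*leg,152])
px=np.array([250+(583-396)/4.4,100+222/4.4])-.5
s=least_squares(lambda p:(proj(c,[*leg,p[0]])+sh-px),[180]); print('leg top now',s.x,s.fun)
E
```

```text
w3 [242 176  28  26 535] [254.6        189.00560748]
w1 [242 179  27  26 535] [254.68598131 191.52336449]
w3 shift [1.64232645 0.94331789]
z,dir 185.30222741210827 -81.07370583679852 [0.00000000e+00 8.52651283e-13]
w1 shift [1.05379782 1.40809248]
z,dir 184.60482255342689 -79.88555340225865 [0. 0.]
side0 shift [ 0.7256899  -0.05327992]
z,dir 184.84412542581325 -79.86236367014548 [-5.68434189e-14  0.00000000e+00]
scene0 shift [0.64791746 0.36233629]
z,dir 182.6250873758077 -79.87687062622805 [-2.84217094e-14  2.84217094e-14]
leg top now [181.42920466] [2.39563336 0.20158174]
```

Flag height is about 184.7 (three views within 0.7 mm) and the leg top is now at about 182, so I'll raise it 2.6 mm more.

>>> {"fn": "apply_moves", "kwargs": {"targets": [[0, 0, 0.05, 0, -1], [0, 0, 0.05, 0, -1], [0, 0, 0.05, 0, -1], [0, 0, 0.05, 0, -1]]}}

```text
time_s: 5.95
ee_pos: [543.8, -60.1, 132.7]
eef_rot: [-3.142, 0.0, 1.233]
ft_force: [2.0, 1.1, -3.6]
width: 25.6
gripper_force: 30.0
```

```bash
python3 - <<'E'
from h import *
c=shot('wrist','w7'); s=r.get_state(); print(s['ee_pos'],s['ft_force'],s['width'])
for rr in (72,92,112):
    a=np.radians(-80.5); print(rr,proj(c,[543.8+rr*np.cos(a),-60.1+rr*np.sin(a),184.7]))
cv2.imwrite('pics/w7b.png',cv2.resize(c['color'][120:,120:400,::-1],None,fx=2.2,fy=2.2,interpolation=2))
E
```

```text
[543.83575959 -60.1398987  132.73088269] [ 1.91304956  1.41909312 -3.81162119] 25.610142579227368
72 [314.58776221 380.13703359]
92 [330.03972486 404.62595929]
112 [344.60361036 427.70742265]
```

View pics/w7b.png

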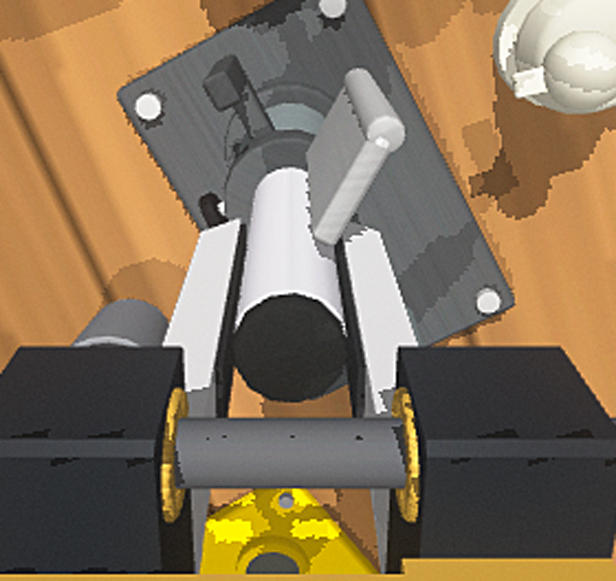

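The leg is held firmly, with the blade just CCW of the right finger. Now I'll swing the lever.

>>> {"fn": "apply_moves", "kwargs": {"targets": [[0, 0, 0, 0.8, -1], [0, 0, 0, 1.6, -1], [0, 0, 0, 2.4, -1], [0, 0, 0, 3.2, -1], [0, 0, 0, 4, -1], [0, 0, 0, 4.8, -1], [0, 0, 0, 5.6, -1], [0, 0, 0, 6.4, -1], [0, 0, 0, 7.2, -1], [0, 0, 0, 8, -1], [0, 0, 0, 8, -1], [0, 0, 0, 8, -1]]}}

```text
time_s: 7.2
ee_pos: [543.0, -60.3, 132.4]
eef_rot: [-3.14, -0.001, 2.067]
ft_force: [-5.7, 1.1, -2.1]
width: 25.2
gripper_force: 30.6
```

```bash
python3 - <<'E'
from h import *
s=r.get_state(); print(s['ee_pos'],s['eef_rot'],s['ft_force'],s['ft_torque'],s['width'],s['gripper_force'],s['joints'])
E
```

```text
[543.0061358  -60.26602397 132.39976308] [-3.14005015e+00 -7.84088916e-04  2.06736924e+00] [-5.71745794  1.07409986 -2.05865341] [ 0.26245683  1.21426536 -0.00860322] 25.16769474024178 30.579089485108852 [ 0.56869621  0.43496307 -0.64191062  1.86166004  0.31545745  0.94958305
  0.28136033]
```

>>> {"fn": "apply_moves", "kwargs": {"targets": [[0, 0, 0, 0.5, -1], [0, 0, 0, 1, -1], [0, 0, 0, 1.5, -1], [0, 0, 0, 2, -1], [0, 0, 0, 2.5, -1], [0, 0, 0, 2.5, -1], [0, 0, 0, 2.5, -1], [0, 0, 0, 2.5, -1]]}}

```text
time_s: 8.0
ee_pos: [543.2, -60.5, 132.5]
eef_rot: [-3.14, -0.0, 2.329]
ft_force: [-4.3, -2.6, -3.3]
width: 25.6
gripper_force: 32.4
```

```bash
python3 - <<'E'
from h import *
s=r.get_state(); print(s['ee_pos'],s['eef_rot'],s['ft_force'],s['ft_torque'],s['width'],s['gripper_force'],s['tau'][6])
c=shot('wrist','w8')
for z in (160,):
  for a in (70,78,86.5): print(a,proj(c,[543.8+49*np.cos(np.radians(a)),-60.1+49*np.sin(np.radians(a)),160]))
cv2.imwrite('pics/w8b.png',cv2.resize(c['color'][60:350,120:400,::-1],None,fx=2,fy=2,interpolation=2))
E
```

```text
[543.20601597 -60.54650466 132.45653317] [-3.14024043e+00 -4.93115717e-04  2.32854459e+00] [-4.34960589 -2.58502131 -3.33729814] [-0.41960702  1.24533071 -0.20141261] 25.563438797532697 32.401078417897224 0.21408026106655598
70 [334.05971945 216.35020946]
78 [328.37617611 206.00877533]
86.5 [320.49921642 195.86080073]
```

View pics/w8b.png

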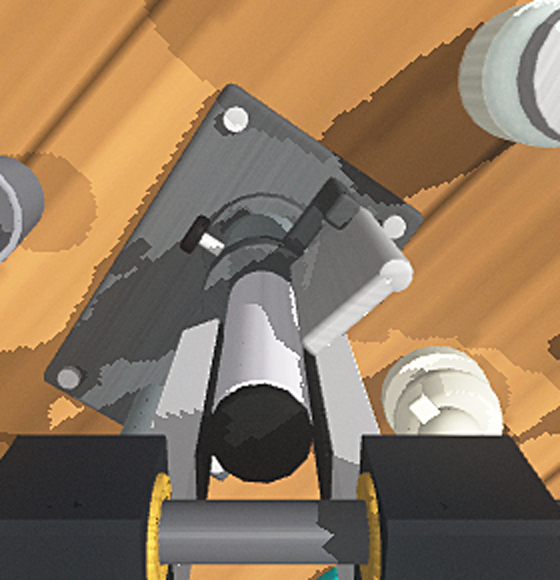

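The blade's outer edge is at (319,196), about 87° world, up at the lug. I'll press on a little and watch the torque.

>>> {"fn": "apply_moves", "kwargs": {"targets": [[0, 0, 0, 0.15, -1], [0, 0, 0, 0.3, -1], [0, 0, 0, 0.3, -1]]}}

```text
time_s: 8.35
ee_pos: [543.6, -60.7, 132.5]
eef_rot: [-3.141, 0.0, 2.363]
ft_force: [-3.5, -3.9, -5.0]
width: 25.9
gripper_force: 33.9
```

```bash
python3 - <<'E'
from h import *
s=r.get_state(); print(s['ee_pos'],s['eef_rot'],s['ft_force'],s['ft_torque'],s['width'],s['gripper_force'],s['tau'][6])
E
```

```text
[543.55713594 -60.65556105 132.52995508] [-3.14075989e+00  2.03690424e-05  2.36276842e+00] [-3.54575492 -3.93647231 -5.01702162] [-1.11549261  1.11674049 -0.32505859] 25.90009388515612 33.87864519841969 0.6732396595180035
```

>>> {"fn": "apply_moves", "kwargs": {"targets": [[0, 0, 0, 0.2, -1], [0, 0, 0, 0.4, -1], [0, 0, 0, 0.4, -1], [0, 0, 0, 0.4, -1]]}}

```text
time_s: 8.75
ee_pos: [544.0, -60.7, 132.6]
eef_rot: [-3.141, 0.001, 2.405]
ft_force: [-0.7, -5.9, -7.9]
width: 25.8
gripper_force: 35.7
```

```bash
python3 - <<'E'
from h import *
s=r.get_state(); print(s['ee_pos'],s['eef_rot'],s['ft_force'],s['ft_torque'],s['width'],s['gripper_force'],s['tau'][6])
c=shot('wrist','w9')
def blade(c):
    L=lambda a,rr:proj(c,[543.8+rr*np.cos(np.radians(a)),-60.1+rr*np.sin(np.radians(a)),160])
    g=cv2.cvtColor(c['color'],cv2.COLOR_RGB2GRAY); n,l,st,ce=cv2.connectedComponentsWithStats((g>165).astype(np.uint8))
    for i in range(1,n):
        if st[i,4]>30 and np.abs(ce[i]-L(86,40)).max()<20: print(st[i],ce[i],plane(c,*ce[i],160)-[543.8,-60.1,0], [np.degrees(np.arctan2(*(plane(c,*ce[i],160)-[543.8,-60.1,0])[1::-1]))])
blade(load('w8')); blade(c)
E
```

```text
[543.95100906 -60.72052061 132.60314765] [-3.14143314e+00  5.21606562e-04  2.40506526e+00] [-0.66745961 -5.91452153 -7.94596604] [-1.53380848  0.24637986 -0.46940208] 25.810367565739924 35.724876722088084 0.5076034180819988
```

```bash
python3 - <<'E'
from h import *
a,b=load('w8'),load('w9')
q=np.float32([[290,180],[340,180],[340,230],[290,230]])
Q=np.float32([proj(b,plane(a,u,v,160)) for u,v in q])
W=cv2.warpPerspective(b['color'],cv2.getPerspectiveTransform(Q,q),(512,384))
for (x,y) in [(319,196),(300,215)]:
    T=a['color'][y-9:y+10,x-9:x+10]; S=W[y-21:y+22,x-21:x+22]
    m=cv2.matchTemplate(S,T,cv2.TM_CCOEFF_NORMED); _,v,_,p=cv2.minMaxLoc(m); print((x,y),'shift',np.array(p)-12,v)
    P=plane(a,x,y,160)-[543.8,-60.1,0]; u2=plane(a,x+p[0]-12,y+p[1]-12,160)-[543.8,-60.1,0]
    print(np.degrees(np.arctan2(P[1],P[0])),np.degrees(np.arctan2(u2[1],u2[0])),np.hypot(*P[:2]))
E
```

```text
(319, 196) shift [0 0] 0.9719368815422058
87.06609961825093 87.06609961825093 48.37667306741096
(300, 215) shift [0 0] 0.979928731918335
85.04744478207883 85.04744478207883 34.12246089615948
```

The blade stayed put while the hand turned 4.4° and the torque doubled, so it's home at about 86.7° world, the expected closed angle. Next I'll check the leg didn't slip in the grip.

```bash
python3 - <<'E'
from h import *
c=shot('wrist','w10'); d=shot('side','d10'); s=r.get_state(); print(s['ee_pos'],s['ft_force'],s['ft_torque'])
for t in ['w7','w8','w9','w10']:
    g=cv2.cvtColor(load(t)['color'],cv2.COLOR_RGB2GRAY)
    # vertical profile through disc near column 252: white tube -> black edge; dark -> lighter below
    for x in (247,252,257): 
        p=g[225:315,x].astype(float); dp=np.diff(p); k=dp.argmin(); 
        print(t,x,'top edge',225+k+0.5,int(dp[k]),'lower',[225+int(j) for j in np.where(dp>15)[0]],end=' ')
    row=g[285].astype(int); print('row285',row[218:290:3])
cv2.imwrite('pics/d10.png',d['color'][:,:,::-1])
d5=load('d5'); 
for x in (291,293,295,297): print(x,d5['color'][130:160,x].mean(1).astype(int),d['color'][130:160,x].mean(1).astype(int))
E
```

```text
[543.95699781 -60.72287866 132.60037011] [-1.18618798 -3.45726618 -7.74420803] [-1.56561674  0.2430969  -0.42387497]
w7 247 top edge 253.5 -244 lower [254, 301, 302] w7 252 top edge 252.5 -113 lower [251, 254, 302] w7 257 top edge 253.5 -178 lower [301, 302, 310] row285 [ 20  46  35  43  45  46  47  45  43  47  48  50  45  43  42  46  46  45
  45  45  38  36  45 243]
w8 247 top edge 252.5 -126 lower [249, 253, 300, 301, 310] w8 252 top edge 251.5 -144 lower [249, 252, 300, 301, 310] w8 257 top edge 252.5 -177 lower [227, 250, 299, 300, 310] row285 [ 21  33  36  34  38  37  39  38  37  36  33  36  34  35  35  36  39  40
  38 117  31  35  32 207]
w9 247 top edge 250.5 -161 lower [248, 251, 299, 310] w9 252 top edge 250.5 -232 lower [248, 251, 299, 300, 310] w9 257 top edge 251.5 -243 lower [249, 252, 298, 310] row285 [ 20  36  33  32  32  37  32  35  39  40  38  39  37  37  34  37  38  37
  30 190  31  41  36 144]
w10 247 top edge 250.5 -161 lower [248, 251, 299, 310] w10 252 top edge 250.5 -231 lower [248, 251, 299, 300, 310] w10 257 top edge 251.5 -244 lower [249, 252, 298, 310] row2
[... 401 characters left out ...]
100  98  99  99  96  88  69
  48  40  40  43  49  78 124 157 171 174 173 173] [ 52  44  44  41  41  41  46  45  64  88 101 105 104 103 102  94  69  50
  39  38  39  46  67 111 147 164 167 165 167 169]
295 [ 60  50  51  52  53  49  49  51  53  69  86  98 105 102 102 101  90  72
  55  48  53  52  55  70 104 142 158 161 160 158] [ 47  45  44  38  40  46  47  55  71  93 102 100  99  97  99  89  67  44
  40  34  42  42  59 102 139 156 158 157 157 156]
297 [ 54  49  51  50  47  49  49  48  50  56  77  98 107 105 115 124 126 122
 129 131 132 134 134 137 144 152 157 158 159 160] [ 55  45  48  48  50  52  55  66  83  85  79  74  69  68  66  60  48  39
  36  38  37  46  72 103 125 134 136 133 132 128]
```

The side view's cap edge rose about 0.9 px (about 2.5 mm), as commanded, so there was no slip. The leg top is at about 184.4 against a mark of about 184.7. I'll hand it in.

```bash
python3 -c "
from cell import close_job; print(close_job())"
```

```text
the job is handed in; nothing more can be done
None
```

I handed the job in with the leg still gripped and its top at about 184.4 mm against a measured mark of about 184.7 mm (good to roughly 1 mm), the lever closed against its stop, and no moves made near the jar, pot, duck or brush; no verdict came back.

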